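# Reverse the ratchet of the book press and nip the book

### The job

The book press is still set to open: flip the reversing lever on its ratchet head over to closing first, then swing the handle back and forth to wind the platen down until it nips the stack firmly, at about 16 N felt square to the handle at the middle of its grip while it moves. Never wind the press open and never over-tighten it, which crushes the book. Let go of the handle with the lever still set to closing, and leave everything else on the bench where it is.

Things in the scene. Friction and masses are not known exactly. Their poses are not given: they have to be found in the camera images.
- press: Bench book press, fixed to the bench; origin on the bench under its screw, front (-x of its frame) to the robot. Grey bed 230 x 350 mm, two steel columns 296 mm apart to either side, grey cross-beam 300 x 46 mm with its top 176 mm over the bench, column nuts to 185 mm. Above the beam a ratchet handle turns the screw. It needs no holding.
- screw_axis (a point): Point on the vertical axis of the press screw, about which the handle swings, at the mid-height of the handle: 196 mm over the bench in every run. A nut of 31 mm diameter on this axis stands to 216 mm.
- handle_grip (a point): Middle of the handle's knurled grip, 160 mm from the screw axis, on the handle's centre line, 196 mm over the bench. The grip is a level round bar, 22 mm in diameter, 96 mm long (112 to 208 mm from the axis); inward of it the bar is 16 mm thick.
- ratchet (a joint): Swing of the handle about the screw axis, rad: 0 when it points to the press's front, growing clockwise seen from above; starts within 0.45; no stop within 1.9 either way. The handle stays where it is left.
- pawl_pin (a point): Pin of the reversing lever, on the top face of the ratchet head (205 mm over the bench), 36 mm from the screw axis on the handle's centre line. The head is a steel disc, 58 mm in diameter and 18 mm thick, with a neck 44 mm wide that narrows to 28 mm and runs to 79 mm from the axis.
- lever_tip (a point): Thumb knob of the reversing lever, 29 mm from the pin towards the grip, 215 mm over the bench. The knob is 10 mm long, 12 mm across, from 207 to 220 mm over the bench; the lever arm to it is 9 mm wide.
- pawl_lever (a joint): Reversing lever, rad, clockwise positive from above, stops at -0.45 and 0.45. Negative (knob on the anticlockwise side of the handle): the handle drives the screw anticlockwise, opening the press. Positive: it drives clockwise, closing. A spring throws it to either side past the middle; 2 N sideways on the knob flips it; over 5 N would swing the handle. It clicks between 0.25 and 0.45 on its side as teeth pass, and may rest there.
- screw (a joint): Turn of the screw, rad, 0 at the start, clockwise from above = closing, 24 mm of platen travel a turn. 18 ratchet teeth (0.35 rad a click: so much of a working stroke may be idle). Turning it takes 1.6 N m (10 N at the middle of the grip) while the platen is free, some 3 to 4 N m more per rad once it bears on the stack; idle strokes 0.4 to 0.7 N m. It holds where it is left.
- platen: Steel platen of the press, 160 x 220 x 14 mm; it goes straight down as the screw turns clockwise. Origin at the middle of its underside, 98 mm over the bench at the start.
- stack: The work on the bed: board, book, board, felt, 175 x 235 mm; origin under it, 24 mm over the bench. 65 to 70 mm thick, not known closer; so the gap is 4 to 9 mm. The nip is right at 2.1 to 3.2 N m on the handle (13.5 to 20 N at the middle of the grip, 140 to 440 N under the platen), more crushes the book: aim at 16 N. Read it while the handle moves: at a halt friction holds and the hand feels less.
- bone_folder: Bystander, loose on the bench: white bone folder, a flat stick 150 x 22 x 5 mm; origin under its middle.
- paste_brush: Bystander, loose on the bench: wooden paste brush, 190 mm long, lying; origin under its middle.
- steel_rule: Bystander, loose on the bench: steel rule 300 x 30 x 4 mm, lying flat; origin under its middle.
- brass_weight: Bystander, loose on the bench: brass weight 48 mm across and 54 mm high, with a knob; origin under its middle.
- cloth_weight: Bystander, loose on the bench: cloth-covered block weight 85 x 55 x 35 mm; origin under its middle.
- paste_jar: Bystander, loose on the bench: closed jar 66 mm across, 75 mm high; origin under its middle.
- tweezers: Bystander, loose on the bench: steel tweezers, 115 mm long, lying; origin under its middle.
- scalpel: Bystander, loose on the bench: scalpel 155 mm long, lying; origin under its middle.

How it is judged:
On the way, in this order (a step that is already met when the one before it is completed fails the run):
1. the reversing lever is flipped to closing (value of joint pawl_lever above 0.15 rad), for 0.2 s.
2. the ratchet handle has wound the screw at least 0.6 rad in the closing direction (value of joint screw above 0.6 rad).
At the end, for the whole second after the job is handed in: The platen bears on the stack with more than 140 N (and was never over 440 N), at rest, the reversing lever is on its closing side (joint above 0.15), and the handle is let go (contact force between platen and anything else above 140 N and value of joint pawl_lever above 0.15 rad and linear speed of platen below 0.002 m/s); the robot touches nothing.
It fails at once if the platen presses on the stack with more than 440 N (over-tightened, the book is crushed) (contact force between platen and anything else above 440 N).
It fails at once if the screw is wound open by more than 0.3 rad from its start (value of joint screw below -0.3 rad).
It fails at once if another thing on the bench is moved by more than 25 mm (distance of any of bone_folder, paste_brush, steel_rule, brass_weight, cloth_weight, paste_jar, tweezers, scalpel from where it was at the start of the episode above 0.025 m).
It also fails if it takes over 72 s, if anything falls off the work surface, if the arm or the gripper's body presses on something with over 40 N, if the wrist force passes 120 N, or if a joint passes its speed limit or range.

### The arm

A 6-joint arm with a two-finger parallel gripper is mounted at the origin on the work surface. World frame = base frame: x ahead of the robot, y to its left, z up, the work surface at z = 0. Lengths are in m, angles in rad, forces in N, time in s.
With the tool pointing down it reaches from about 0.3 to 0.875 m from the base axis. Payload 6.4 kg.
Tool frame: the origin (TCP) lies midway between the tips of the shut fingers; the grasp point (between the pads) lies ctrl.tcp_to_grasp behind it (ctrl.tcp_to_grasp is the distance from the TCP to the grasp point, in m); z points along the fingers, y is the direction in which the jaws open and shut (so a half turn about z gives the same grasp; the last joint's range is limited). The gripper opens to 88 mm and grips with 3 to 60 N. Pads are 18 mm wide; open, the fingers measure 123 mm over their backs; the gripper's body (75 mm by 187 mm) begins 45 mm behind the grasp point.
Start: joints at [0.895, 0.181, 1.607, -0, 1.354, -0.206], TCP at [0.26, 0.513, 0.239] pointing down, gripper open.
Joint ranges: [-2.99, 2.99], [-0.89, 2.07], [0.3, 2.58], [-1.14, 4.28], [0, 2.63], [-3.12, 3.12]. Speed limits (rad/s): [2.57, 2.57, 3.01, 3.14, 3.14, 3.14].

### API

Orientations are given as [roll, pitch, yaw] about the fixed x, y, z axes, in that order (R = Rz(yaw) Ry(pitch) Rx(roll)).
In Python, from plant import ctrl gives the robot as it stands.
- The arm moves only by the tool arm_command, never from a script. Its arguments are lists of equal length, an entry for each row: "twist": the turn, a rotation vector about the world's x, y, z in rad, a list of three; "delta_pos": the shift along the world's x, y, z in mm, a list of three; "grip": the opening, from 0 (shut) to 1 (fully open). In form: {"twist": [[rx, ry, rz], ...], "delta_pos": [[dx, dy, dz], ...], "grip": [grip, ...]}. A call has exactly 8 rows; each row shifts and turns the pose as measured when the row begins; what a row does not reach is not made up. A row lasts 1/10 s, in which the tool goes at most 50 mm and 8.59 degrees, less where a joint would pass 70% of its speed; a pose out of reach is approached as far as the arm can. A call is refused whole if a number of a shift passes 50 or a number of a turn 0.15, either way. A call with a gripper value outside its range is refused whole. The fingers move at their own pace and stop on an object; "force" is the grip in N (left out, the last holds). Time passes only in rows, so rows that do not move let the fingers close, or fill a call up. It gives the time, the measured TCP pose, the force and the opening at its end, in the units of the state.
- ctrl.get_state(): the state, without advancing time (a new reading comes with each control period).
- ctrl.capture(name): name is "scene" or "top" or "wrist"; returns (picture, depth): 400x640x3 uint8, red, green, blue; 400x640 float32, m along the optical axis (not along the pixel's ray), 0 where there is no reading.
- ctrl.calibration(name): a dict with "fx", "fy", "cx", "cy" (pixels), "cam_to_world" (4x4, takes a point from camera to world coordinates); the wrist camera has in their place "tool_from_camera" (4x4, takes a point from camera to tool coordinates, whose origin is the TCP and whose axes are the flange's). Camera axes: x right, y up, looking along -z (the intrinsics and any distortion apply to the point x, -y, -z); pixel columns grow to the right and rows downward; lengths in m; the calibration is good to about 2 mm. A picture is of the moment at which its call begins: read the wrist's pose just before it. calibration takes no time and is no camera call.
- ctrl.hand_in(): hands the job in, once; it reports no verdict.
The state is a dict: "clock": time; "q": joint angles; "joint_vel": joint speeds; "tau": joint torques, N m; "ee_pos": TCP position; "ee_rot": TCP orientation; "wrist_force": force on the tool from outside, world axes, zero at the start; "moment": the same for the moment, N m; "opening": finger opening in m.
Only numpy, scipy, OpenCV 4.12 (cv2) and the standard library are available. Lean on these libraries where they do the work, as an engineer would, in place of code of your own. Each camera call takes 0.05 s, during which the arm holds its last target. There are 200 camera calls.

## Working session

There is one attempt and no reset: what is moved stays moved. The work goes in short steps, Python scripts to look and compute and a tool call to move; the robot and the scene stay as the last step left them, time stands still between calls to the robot, and variables do not carry over. Pictures are saved under pics/ and viewed, about 8 in all and at most 12, crops included, and the job is handed in when it is done.

Besides the shell and the picture viewer there is one more tool, called as name(argument=value, ...) on one line, values as JSON. arm_command: Moves the arm, as the interface text tells. Its arguments: {"type":"object","properties":{"twist":{"type":"array","items":{"type":"array","items":{"type":"number"}}},"delta_pos":{"type":"array","items":{"type":"array","items":{"type":"number"}}},"grip":{"type":"array","items":{"type":"number"}},"force":{"type":"number"}},"required":["twist","delta_pos","grip"]}

```bash
mkdir -p pics; cat > h.py <<'E'
from plant import ctrl
import numpy as np, cv2
def world(name,u,v,d,cal,pose=None):
    p=np.array([(u-cal["cx"])/cal["fx"]*d,-(v-cal["cy"])/cal["fy"]*d,-d,1])
    return (np.array(cal["cam_to_world"])@p)[:3]
def proj(P,cal):
    c=np.linalg.inv(np.array(cal["cam_to_world"]))@np.append(P,1); d=-c[2]
    return cal["fx"]*c[0]/d+cal["cx"], -cal["fy"]*c[1]/d+cal["cy"]
def cloud(dep,cal):
    v,u=np.mgrid[0:400,0:640]
    d=dep; P=np.stack([(u-cal["cx"])/cal["fx"]*d,-(v-cal["cy"])/cal["fy"]*d,-d,np.ones_like(d)],-1)
    return (P@np.array(cal["cam_to_world"]).T)[...,:3]
E
python3 - <<'E'
from h import *
print(ctrl.get_state(), ctrl.tcp_to_grasp)
for n in("top","scene"):
    im,d=ctrl.capture(n); cal=ctrl.calibration(n); print(n,cal)
    np.savez(n+".npz",im=im,d=d); cv2.imwrite(f"pics/{n}1.png",im[...,::-1])
    P=cloud(d,cal); z=P[...,2]
    for lo,hi in((.17,.18),(.18,.19),(.19,.211),(.211,.225)):
        m=(z>lo)&(z<hi)&(d>0); 
        if m.sum(): print(lo,hi,m.sum(),P[m].min(0),P[m].max(0),np.median(P[m],0))
E
```

```text
{'clock': 0.0, 'q': array([ 8.94685739e-01,  1.81507283e-01,  1.60799480e+00,  4.02848273e-05,
        1.35380963e+00, -2.06222659e-01]), 'joint_vel': array([-0.00040506, -0.00041732,  0.00063542, -0.00170911,  0.001743  ,
        0.00116221]), 'tau': array([-1.06285970e-03, -4.33881032e+01, -3.41838956e+01,  7.02774106e-02,
        3.87059245e-02, -1.20800878e-04]), 'ee_pos': array([0.25994612, 0.51229135, 0.23783551]), 'ee_rot': array([-3.13991807e+00, -3.90493513e-04,  2.67169569e+00]), 'wrist_force': array([-0.15011846, -0.74222023, -0.35723284]), 'moment': array([ 0.00450863,  0.0149779 , -0.02098769]), 'opening': 0.08820623097656102} 0.0187
top {'fx': 508.1472851251867, 'fy': 508.1472851251867, 'cx': 319.7036243684099, 'cy': 196.0134980899001, 'cam_to_world': array([[ 0.0184239 ,  0.98944814, -0.14371133,  0.25833331],
       [-0.99969766,  0.01588931, -0.01876457, -0.015171  ],
       [-0.01628309,  0.1440136 ,  0.98944173,  1.78450182],
       [ 0.        ,  0.        ,  0.        ,  1.        ]])}
0.17 0.18 882 [ 0.01982278 -0.70786892  0.17002039] [0.83323409 0.51604142 0.1
[... 589 characters left out ...]
03,  0.83110218],
       [ 0.44109372,  0.67108777, -0.59588383, -0.63310005],
       [-0.01491258,  0.66935521,  0.74279285,  0.94707826],
       [ 0.        ,  0.        ,  0.        ,  1.        ]])}
0.17 0.18 3297 [-1.03393124 -0.23946919  0.17000027] [1.24513234 1.88783363 0.17998317] [0.62826181 0.14373598 0.17526439]
0.18 0.19 2384 [-1.04227999 -0.24161033  0.18000795] [1.24520239 1.85295068 0.18998686] [0.71423719 0.50721721 0.1838099 ]
0.19 0.211 3448 [-1.04656584 -0.24781658  0.19001969] [1.24497875 1.81202491 0.21099438] [ 1.24145706 -0.00408423  0.20145184]
0.211 0.225 1863 [-1.04580473 -0.25124561  0.21101051] [1.24487065 1.76391967 0.22499654] [1.24207339 0.09352018 0.217836  ]
```

View pics/top1.png

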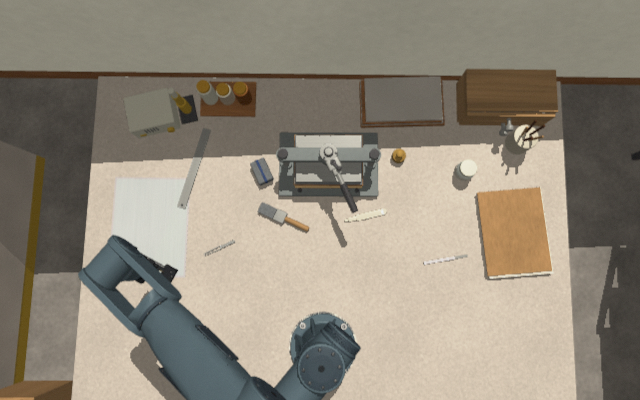

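View pics/scene1.png

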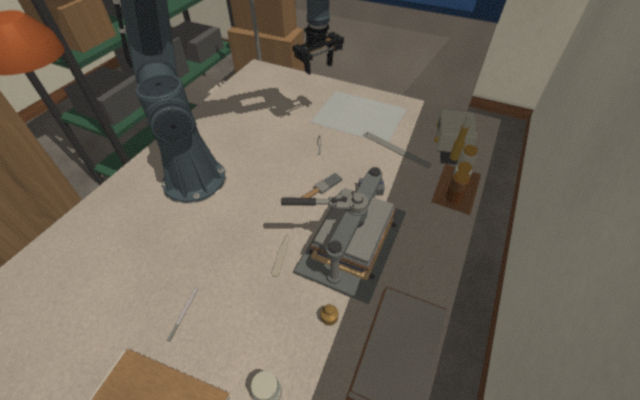

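The top view shows the press with its nut at about (328,152), column nuts at (282,155) and (375,155), and the handle pointing down-right with its black grip ending near (354,209). The scene view agrees, with the handle clear of the bystanders.

```bash
python3 - <<'E'
from h import *
f=np.load("top.npz"); im,d=f["im"],f["d"]; cal=ctrl.calibration("top"); P=cloud(d,cal)
v,u=np.mgrid[0:400,0:640]
roi=(u>265)&(u<395)&(v>120)&(v<225)&(d>0); z=P[...,2]
for n,m in(("beam",(z>.168)&(z<.18)),("colL",(z>.178)&(z<.192)&(u<300)),("colR",(z>.178)&(z<.192)&(u>360)),("nut",(z>.211)&(v<158)),("grip",(z>.19)&(v>176))):
    m=m&roi;Q=P[m];print(n,m.sum(),Q.mean(0).round(4),Q.min(0).round(3),Q.max(0).round(3))
    if n in("beam","grip"):
        w=np.linalg.svd(Q[:,:2]-Q[:,:2].mean(0),full_matrices=False)[2][0];print(np.degrees(np.arctan2(w[1],w[0])))
big=cv2.resize(im[125:225,260:400],None,fx=5,fy=5,interpolation=cv2.INTER_CUBIC)
cv2.imwrite("pics/crop.png",big[...,::-1])
E
```

```text
beam 891 [ 0.628  -0.0057  0.1747] [ 0.603 -0.178  0.168] [0.654 0.161 0.18 ]
-89.1971674026663
colL 120 [0.6273 0.1257 0.1829] [0.604 0.085 0.178] [0.648 0.153 0.192]
colR 108 [ 0.6311 -0.1484  0.1832] [ 0.608 -0.177  0.178] [ 0.651 -0.115  0.191]
nut 60 [ 0.6289 -0.0082  0.2148] [ 0.613 -0.028  0.211] [0.654 0.016 0.222]
grip 257 [ 0.4918 -0.071   0.2036] [ 0.437 -0.103  0.19 ] [ 0.551 -0.039  0.213]
-155.01547048576467
```

View pics/crop.png

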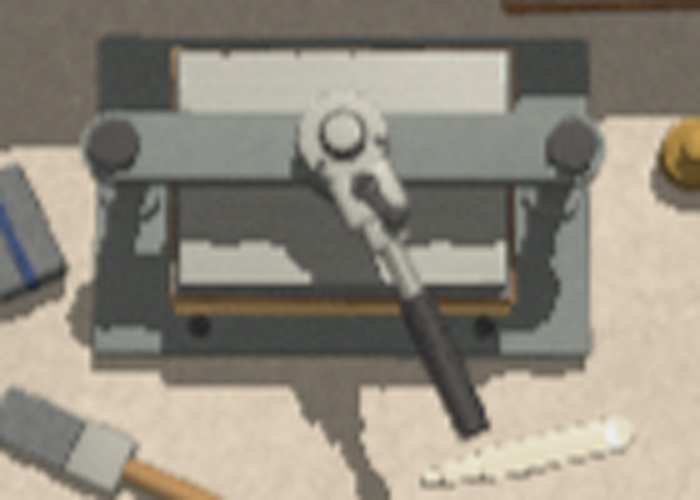

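The crop shows the lever knob on the right (anticlockwise) side of the neck, near (395,210), so the press is set to open. From depth, the screw axis is at about (0.628, -0.008) and the handle sits at about -0.43 rad. I'll move above the lever.

arm_command(twist=[[0, 0, 0.07], [0, 0, 0.07], [0, 0, 0.07], [0, 0, 0.07], [0, 0, 0.07], [0, 0, 0.07], [0, 0, 0.07], [0, 0, 0.07]], delta_pos=[[22, -40, 8], [22, -40, 8], [22, -40, 8], [22, -40, 8], [22, -40, 5], [22, -40, 5], [22, -40, 5], [22, -40, 5]], grip=[0.57, 0.57, 0.57, 0.57, 0.57, 0.57, 0.57, 0.57], force=20)

```text
clock: 0.9
ee_pos: [0.4346, 0.1834, 0.2873]
ee_rot: [-3.135, -0.005, -3.018]
wrist_force: [0.5, 0.4, 0.0]
opening: 0.0499
```

arm_command(twist=[[0, 0, 0.06], [0, 0, 0.06], [0, 0, 0.06], [0, 0, 0.06], [0, 0, 0.06], [0, 0, 0.02], [0, 0, 0], [0, 0, 0]], delta_pos=[[22, -36, 0], [22, -36, 0], [22, -36, 0], [22, -36, 0], [22, -36, 0], [20, -30, 0], [5, -7, 0], [0, 0, 0]], grip=[0.57, 0.57, 0.57, 0.57, 0.57, 0.57, 0.57, 0.57])

```text
clock: 1.7
ee_pos: [0.5737, -0.0492, 0.2852]
ee_rot: [-3.138, -0.006, -2.691]
wrist_force: [-0.6, 1.0, -0.7]
opening: 0.0502
```

```bash
cat >> h.py <<'E'
from scipy.spatial.transform import Rotation as Ro
def wristshot(name):
    s=ctrl.get_state(); im,d=ctrl.capture("wrist"); cal=ctrl.calibration("wrist")
    T=np.eye(4); T[:3,:3]=Ro.from_euler("xyz",s["ee_rot"]).as_matrix(); T[:3,3]=s["ee_pos"]
    cal=dict(cal); cal["cam_to_world"]=T@np.array(cal["tool_from_camera"])
    cv2.imwrite(f"pics/{name}.png",im[...,::-1]); np.savez(name+".npz",im=im,d=d,M=cal["cam_to_world"])
    return s,im,d,cal
E
python3 - <<'E'
from h import *
s,im,d,cal=wristshot("w1"); print(s["ee_pos"],s["ee_rot"],s["q"],s["wrist_force"],cal)
P=cloud(d,cal); z=P[...,2]; ok=(d>0)
A=np.array([.628,-.008]); h=np.array([-.906,-.4226])
print("handle-ish z hist",np.histogram(z[ok],np.arange(.15,.24,.01)))
for lo,hi in((.2,.21),(.211,.225)):
    m=ok&(z>lo)&(z<hi); print(m.sum(),P[m].mean(0),P[m].min(0),P[m].max(0))
E
```

```text
[ 0.57369412 -0.04915445  0.2851665 ] [-3.13756096 -0.00637428 -2.69080582] [-0.28749591  0.14938045  1.54863795 -0.00732933  1.44557875 -2.30816926] [-0.59693158  0.95444426 -0.6695335 ] {'fx': 284.0268547530519, 'fy': 284.0268547530519, 'cx': 324.8324844723284, 'cy': 199.40293790710714, 'tool_from_camera': array([[-9.71158114e-04,  9.57760654e-01,  2.87564926e-01,
         7.39606031e-02],
       [ 9.99999422e-01,  7.97558974e-04,  7.20835294e-04,
         1.01378213e-03],
       [ 4.61037695e-04,  2.87565460e-01, -9.57760875e-01,
        -1.46427753e-01],
       [ 0.00000000e+00,  0.00000000e+00,  0.00000000e+00,
         1.00000000e+00]]), 'cam_to_world': array([[-0.43482095, -0.86355951, -0.25533453,  0.50726442],
       [ 0.90050569, -0.41838712, -0.11849776, -0.07952599],
       [-0.00449881, -0.2814555 ,  0.95956373,  0.43205745],
       [ 0.        ,  0.        ,  0.        ,  1.        ]])}
handle-ish z hist (array([ 262,  498, 4904, 1107,  423, 7868, 1070,  108]), array([0.15, 0.16, 0.17, 0.18, 0.19, 0.2 , 0.21, 0.22, 0.23]))
7868 [ 0.54019761 -0.04995995  0.20532438] [ 0.43838708 -0.10303068  0.20000398] [0.65178923 0.01944227 0.20999872]
1066 [ 0.60360415 -0.02351977  0.21495852] [ 0.56929908 -0.04930488  0.2110005 ] [0.63858089 0.00300583 0.22214427]
```

View pics/w1.png

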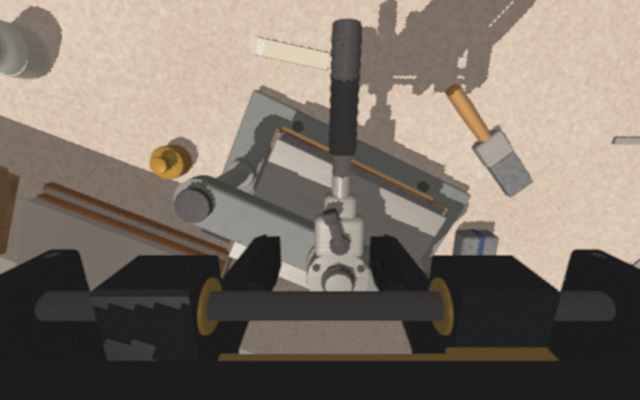

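The wrist view shows the handle running straight up the image with the grip at about (345,85), the nut at (340,275), and the lever knob leaning left at about (331,215), between the fingers. Next I'll measure these more closely.

```bash
python3 - <<'E'
from h import *
f=np.load("w1.npz"); d=f["d"]; cal=dict(ctrl.calibration("wrist")); cal["cam_to_world"]=f["M"]; P=cloud(d,cal); z=P[...,2]
v,u=np.mgrid[0:400,0:640]; c=(u>290)&(u<370)&(d>0)
g=P[c&(z>.2)&(z<.213)&(v<150)&(v>20)]; G=g[:,:2].mean(0); w=np.linalg.svd(g[:,:2]-G,full_matrices=False)[2][0]; w*=-np.sign(w[0])*1
top=g[g[:,2]>.2045]; print("grip",g.mean(0),g.min(0),g.max(0),w,np.degrees(np.arctan2(w[1],w[0])), "ztop",g[:,2].max())
n=P[c&(z>.2115)&(v>255)&(v<292)]; k=P[c&(z>.2105)&(v<250)&(v>190)]
print("nut",len(n),n.min(0),n.max(0),(n.min(0)+n.max(0))/2); print("knob",len(k),k.mean(0),k.min(0),k.max(0))
t=np.array([w[1],-w[0]]); s=(g[:,:2]-G)@t; print("t",t,"grip lateral",s.min(),s.max())
for nm,q in(("nut",n),("knob",k)): 
    print(nm,"lat",((q[:,:2]-G)@t).min(),((q[:,:2]-G)@t).max(),"along",((q[:,:2]-G)@w).min(),((q[:,:2]-G)@w).max())
print("grip along",((g[:,:2]-G)@w).min(),((g[:,:2]-G)@w).max())
e=ctrl.get_state()["ee_pos"][:2]; print("tcp lat",(e-G)@t,"along",(e-G)@w)
E
```

```text
grip [ 0.48162139 -0.07699528  0.20569694] [ 0.43838708 -0.10303068  0.20002624] [ 0.52880783 -0.04825239  0.20989291] [-0.9102323 -0.414098 ] -155.53747364999805 ztop 0.2098929083591583
nut 521 [ 0.5446235  -0.06771852  0.21153161] [0.63858089 0.00300583 0.36373549] [ 0.59160219 -0.03235635  0.28763355]
knob 601 [ 0.58558156 -0.0335185   0.21507878] [ 0.56015066 -0.04930488  0.21053577] [ 0.60382497 -0.0152076   0.28575505]
t [-0.414098   0.9102323] grip lateral -0.011022866415848065 0.011547160151960112
nut lat -0.02176544343752509 0.013323282755929906 along -0.16887169913082054 -0.06848344491259355
knob lat -0.013685403134302753 0.013084619161750858 along -0.1312314061315107 -0.0921842976040604
grip along -0.0476463868025044 0.04304575303177622
tcp lat -0.01204128592290455 along -0.09526467191276564
```

arm_command(twist=[[0, 0, -0.02], [0, 0, 0], [0, 0, 0], [0, 0, 0], [0, 0, 0], [0, 0, 0], [0, 0, 0], [0, 0, 0]], delta_pos=[[-1, 8, 0], [0, 0, 0], [0, 0, -25], [0, 0, -25], [0, 0, -15], [0, 0, 0], [0, 0, 0], [0, 0, 0]], grip=[0.57, 0.57, 0.57, 0.57, 0.57, 0.57, 0.57, 0.57])

```text
clock: 2.55
ee_pos: [0.5692, -0.0312, 0.2211]
ee_rot: [-3.137, -0.004, -2.698]
wrist_force: [-0.1, 0.4, -0.9]
opening: 0.0501
```

arm_command(twist=[[0, 0, 0], [0, 0, 0], [0, 0, 0], [0, 0, 0], [0, 0, 0], [0, 0, 0], [0, 0, 0], [0, 0, 0]], delta_pos=[[3, -7, 0], [0, 0, 0], [0, 0, 0], [0, 0, -5], [0, 0, -5], [0, 0, 0], [0, 0, 0], [0, 0, 0]], grip=[0.57, 0.57, 0.57, 0.57, 0.57, 0.57, 0.57, 0.57])

```text
clock: 3.35
ee_pos: [0.5737, -0.0393, 0.2131]
ee_rot: [-3.134, -0.001, -2.698]
wrist_force: [0.2, 0.5, -0.1]
opening: 0.0502
```

arm_command(twist=[[0, 0, 0], [0, 0, 0], [0, 0, 0], [0, 0, 0], [0, 0, 0], [0, 0, 0], [0, 0, 0], [0, 0, 0]], delta_pos=[[0, 0, -2], [-1.2, 2.7, 0], [-1.2, 2.7, 0], [-1.2, 2.7, 0], [-1.2, 2.7, 0], [-1.2, 2.7, 0], [-1.2, 2.7, 0], [-1.2, 2.7, 0]], grip=[0.57, 0.57, 0.57, 0.57, 0.57, 0.57, 0.57, 0.57])

```text
clock: 4.15
ee_pos: [0.5646, -0.0195, 0.2113]
ee_rot: [-3.133, -0.001, -2.699]
wrist_force: [0.5, -0.4, -0.7]
opening: 0.0506
```

arm_command(twist=[[0, 0, 0], [0, 0, 0], [0, 0, 0], [0, 0, 0], [0, 0, 0], [0, 0, 0], [0, 0, 0], [0, 0, 0]], delta_pos=[[-1, 2, 0], [-1, 2, 0], [-1, 2, 0], [-1, 2, 0], [0, 0, 0], [0, 0, 0], [0, 0, 0], [0, 0, 0]], grip=[0.57, 0.57, 0.57, 0.57, 0.57, 0.57, 0.57, 0.57])

```text
clock: 4.95
ee_pos: [0.5604, -0.0099, 0.2115]
ee_rot: [-3.133, -0.0, -2.698]
wrist_force: [-0.2, 0.3, -0.2]
opening: 0.0502
```

```bash
python3 - <<'E'
from h import *
s,im,d,cal=wristshot("w2"); cv2.imwrite("pics/w2c.png",cv2.resize(im[:320,180:500],None,fx=1.5,fy=1.5)[...,::-1])
f=np.load("top.npz"); print(s["wrist_force"])
E
```

```text
[-0.1562335   0.30713898 -0.17471375]
```

View pics/w2c.png

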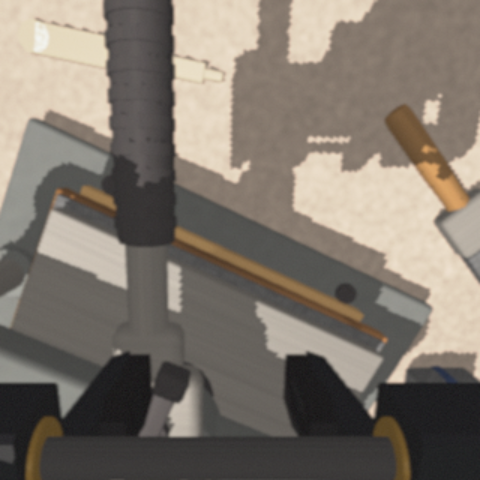

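The crop shows the lever now leaning right of the handle line, with the knob at about (172,380), so it has flipped to closing. I'll raise the tool and move over the grip.

arm_command(twist=[[0, 0, 0], [0, 0, 0], [0, 0, 0], [0, 0, 0], [0, 0, 0], [0, 0, 0], [0, 0, 0], [0, 0, 0]], delta_pos=[[0, 0, 30], [0, 0, 30], [-16, -14, 10], [-26, -23, 0], [-26, -23, 0], [-6, -4, 0], [0, 0, 0], [0, 0, 0]], grip=[0.57, 0.57, 0.57, 0.57, 0.57, 0.57, 0.57, 0.57])

```text
clock: 5.8
ee_pos: [0.4843, -0.0752, 0.2838]
ee_rot: [-3.133, -0.0, -2.698]
wrist_force: [0.1, -0.0, 0.0]
opening: 0.0506
```

```bash
python3 - <<'E'
from h import *
im,d=ctrl.capture("top"); cal=ctrl.calibration("top"); P=cloud(d,cal); z=P[...,2]
s,wi,wd,wc=wristshot("w3"); W=cloud(wd,wc); v,u=np.mgrid[0:400,0:640]
e=s["ee_pos"]; print(e,s["ee_rot"])
c=(wd>0)&(W[...,2]>.19)&(W[...,2]<.213)&(np.hypot(W[...,0]-.4816,W[...,1]+.077)<.06)
g=W[c]; G=g[:,:2].mean(0); w=np.linalg.svd(g[:,:2]-G,full_matrices=False)[2][0]; w*=-np.sign(w[0]); print("wrist",len(g),G,w,np.degrees(np.arctan2(w[1],w[0])),g.min(0),g.max(0))
t=np.array([w[1],-w[0]]); print("tcp lat",(e[:2]-G)@t)
k=W[(wd>0)&(W[...,2]>.2105)&(W[...,2]<.225)&(np.hypot(W[...,0]-.573,W[...,1]+.035)<.03)]
if len(k): print("knob",len(k),k.mean(0),"lat",(k[:,:2].mean(0)-G)@t)
a=cv2.resize(im[125:225,260:400],(560,400),interpolation=cv2.INTER_CUBIC)
cv2.imwrite("pics/m3.png",cv2.vconcat([a[:, :560], cv2.resize(wi,(560,350))])[:600,:,::-1] if False else a[...,::-1])
E
```

```text
[ 0.48441848 -0.07509221  0.28374403] [-3.13340339e+00 -1.97628624e-04 -2.69721843e+00]
wrist 3005 [ 0.4831318  -0.07531971] [-0.91078049 -0.4128909 ] -155.6134336171063 [ 0.4373986  -0.10341638  0.1925003 ] [ 0.53781807 -0.04527096  0.20975047]
tcp lat -0.00032404549631176585
knob 249 [ 0.5900188  -0.02440833  0.21253867] lat 0.0022364274772441717
```

View pics/w3.png

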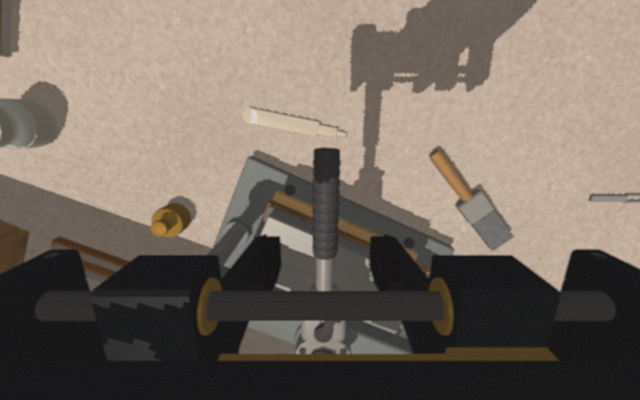

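View pics/m3.png

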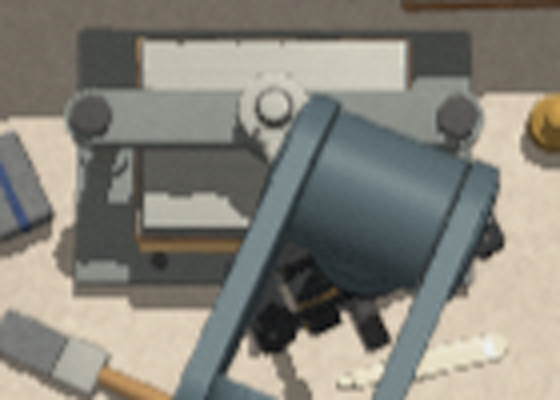

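The wrist view shows the grip centred between the fingers at x≈326 and the lever leaning right at about (330,330). The arm hides the lever in the top view. I'll descend and grip.

arm_command(twist=[[0, 0, 0], [0, 0, 0], [0, 0, 0], [0, 0, 0], [0, 0, 0], [0, 0, 0], [0, 0, 0], [0, 0, 0]], delta_pos=[[0, 0, -30], [0, 0, -30], [0, 0, -30], [0, 0, -8], [0, 0, 0], [0, 0, 0], [0, 0, 0], [0, 0, 0]], grip=[0.57, 0.57, 0.57, 0.57, 0.57, 0.4, 0.4, 0.4])

```text
clock: 6.7
ee_pos: [0.4901, -0.0722, 0.1866]
ee_rot: [-3.129, 0.005, -2.69]
wrist_force: [0.3, 0.6, -0.3]
opening: 0.0356
```

arm_command(twist=[[0, 0, 0], [0, 0, 0], [0, 0, 0], [0, 0, 0], [0, 0, 0], [0, 0, 0], [0, 0, 0], [0, 0, 0]], delta_pos=[[-7, -3, -8], [0, 0, 0], [0, 0, 0], [0, 0, 0], [0, 0, 0], [0, 0, 0], [0, 0, 0], [0, 0, 0]], grip=[0.4, 0.4, 0.1, 0.1, 0.1, 0.1, 0.1, 0.1], force=25)

```text
clock: 7.5
ee_pos: [0.4835, -0.0761, 0.1801]
ee_rot: [-3.127, 0.007, -2.691]
wrist_force: [-0.7, 1.1, 0.1]
opening: 0.0214
```

```bash
cat > arc.py <<'E'
from h import *
import sys
C=np.array([.627,-.0107])
def info():
    s=ctrl.get_state(); e=s["ee_pos"][:2]-C; b=np.arctan2(e[1],e[0])%(2*np.pi); R=Ro.from_euler("xyz",s["ee_rot"]).as_matrix()
    yaw=s["ee_rot"][2]%(2*np.pi); t=np.array([np.sin(b),-np.cos(b)]); h=np.array([np.cos(b),np.sin(b)]); F=s["wrist_force"]
    print("t %.2f r %.4f beta %.3f ratchet %.3f yawerr %.3f z %.4f Fclock %.2f Frad %.2f Fz %.2f Mz %.2f open %.4f q6 %.2f"%(s["clock"],np.hypot(*e),b,np.pi-b,yaw-b,s["ee_pos"][2],-F[:2]@t,F[:2]@h,F[2],s["moment"][2],s["opening"],s["q"][5]))
    return s,b
def rows(steps,r=.16):   # + = clockwise
    s,b=info(); p=s["ee_pos"][:2]; 
    for k in steps:
        b-=k; n=C+r*np.array([np.cos(b),np.sin(b)]); print(np.round((n-p)*1000,1).tolist(),-k); p=n
rows([float(x) for x in sys.argv[1:]])
E
python3 arc.py .04 .08 .1 .1 .1 .1 .1 .1
```

```text
t 7.50 r 0.1577 beta 3.569 ratchet -0.428 yawerr 0.023 z 0.1801 Fclock -1.32 Frad 0.18 Fz 0.13 Mz -0.06 open 0.0214 q6 -2.42
[-4.6, 4.9] -0.04
[-4.4, 12.0] -0.08
[-4.1, 15.5] -0.1
[-2.5, 15.8] -0.1
[-0.9, 16.0] -0.1
[0.7, 16.0] -0.1
[2.3, 15.8] -0.1
[3.8, 15.5] -0.1
```

arm_command(twist=[[0, 0, -0.05], [0, 0, -0.09], [0, 0, -0.1], [0, 0, -0.1], [0, 0, -0.1], [0, 0, -0.1], [0, 0, -0.1], [0, 0, -0.1]], delta_pos=[[-3, 5, 0], [-4.4, 12, 0], [-4.1, 15.5, 0], [-2.5, 15.8, 0], [-0.9, 16, 0], [0.7, 16, 0], [2.3, 15.8, 0], [3.8, 15.5, 0]], grip=[0.1, 0.1, 0.1, 0.1, 0.1, 0.1, 0.1, 0.1])

```text
clock: 8.3
ee_pos: [0.4744, 0.031, 0.18]
ee_rot: [-3.109, 0.006, 2.829]
wrist_force: [-1.9, -4.4, 0.5]
opening: 0.0212
```

```bash
python3 arc.py .08 .08 .08 .08 .08 .08 .08 .08
```

```text
t 8.30 r 0.1582 beta 2.875 ratchet 0.267 yawerr -0.046 z 0.1800 Fclock 4.76 Frad 0.72 Fz 0.52 Mz 0.58 open 0.0212 q6 -1.41
[2.1, 12.7] -0.08
[4.8, 11.9] -0.08
[5.8, 11.4] -0.08
[6.7, 10.9] -0.08
[7.5, 10.4] -0.08
[8.3, 9.7] -0.08
[9.1, 9.0] -0.08
[9.8, 8.3] -0.08
```

arm_command(twist=[[0, 0, -0.03], [0, 0, -0.06], [0, 0, -0.07], [0, 0, -0.07], [0, 0, -0.07], [0, 0, -0.07], [0, 0, -0.07], [0, 0, -0.07]], delta_pos=[[2.5, 11.5, 0], [4, 10.5, 0], [5, 10, 0], [5.8, 9.5, 0], [6.5, 9, 0], [7, 8.5, 0], [8, 8, 0], [8.5, 7.5, 0]], grip=[0.1, 0.1, 0.1, 0.1, 0.1, 0.1, 0.1, 0.1])

```text
clock: 9.1
ee_pos: [0.5147, 0.1029, 0.1797]
ee_rot: [-3.082, -0.003, 2.303]
wrist_force: [-7.3, -1.4, 3.8]
opening: 0.0214
```

```bash
python3 arc.py .06 .06 .06 .06 .06 .06 .06 .06
```

```text
t 9.10 r 0.1597 beta 2.351 ratchet 0.791 yawerr -0.047 z 0.1797 Fclock 6.14 Frad 4.13 Fz 3.79 Mz 0.37 open 0.0214 q6 -0.73
[6.8, 6.7] -0.06
[7.4, 6.1] -0.06
[7.8, 5.7] -0.06
[8.1, 5.2] -0.06
[8.4, 4.7] -0.06
[8.6, 4.2] -0.06
[8.9, 3.6] -0.06
[9.1, 3.1] -0.06
```

arm_command(twist=[[0, 0, -0.02], [0, 0, -0.02], [0, 0, -0.03], [0, 0, -0.03], [0, 0, -0.035], [0, 0, -0.035], [0, 0, -0.035], [0, 0, -0.035]], delta_pos=[[4, 4, 0], [4.2, 3.8, 0], [4.4, 3.6, 0], [4.5, 3.4, 0], [4.6, 3.2, 0], [4.8, 3, 0], [4.9, 2.8, 0], [5, 2.6, 0]], grip=[0.1, 0.1, 0.1, 0.1, 0.1, 0.1, 0.1, 0.1])

```text
clock: 9.9
ee_pos: [0.5425, 0.1259, 0.1794]
ee_rot: [-3.052, -0.007, 2.06]
wrist_force: [-7.9, -2.4, 4.5]
opening: 0.0212
```

```bash
python3 arc.py -.06 -.12 -.14 -.14 -.14 -.14 -.14 -.14
```

```text
t 9.90 r 0.1606 beta 2.125 ratchet 1.017 yawerr -0.065 z 0.1794 Fclock 7.98 Frad 2.10 Fz 4.50 Mz 0.44 open 0.0212 q6 -0.45
[-7.7, -5.8] 0.06
[-15.0, -12.0] 0.12
[-15.5, -16.1] 0.14
[-13.1, -18.1] 0.14
[-10.5, -19.8] 0.14
[-7.6, -21.0] 0.14
[-4.6, -21.9] 0.14
[-1.5, -22.3] 0.14
```

arm_command(twist=[[0.008, -0.013, 0.08], [0.009, -0.012, 0.12], [0.01, -0.011, 0.14], [0.012, -0.009, 0.14], [0.013, -0.007, 0.14], [0.014, -0.005, 0.14], [0, 0, 0.14], [0, 0, 0.14]], delta_pos=[[-7.7, -5.8, 0], [-15, -12, 0], [-15.5, -16.1, 0], [-13.1, -18.1, 0], [-10.5, -19.8, 0], [-7.6, -21, 0], [-4.6, -21.9, 0], [-1.5, -22.3, 0]], grip=[0.1, 0.1, 0.1, 0.1, 0.1, 0.1, 0.1, 0.1])

```text
clock: 10.7
ee_pos: [0.47, -0.0088, 0.1791]
ee_rot: [3.127, 0.004, -3.136]
wrist_force: [9.7, 10.7, -7.3]
opening: 0.021
```

```bash
python3 arc.py -.12 -.12 -.12 -.1 -.05 0 0 0
```

```text
t 10.70 r 0.1571 beta 3.130 ratchet 0.012 yawerr 0.018 z 0.1791 Fclock -10.85 Frad -9.53 Fz -7.25 Mz -0.23 open 0.0210 q6 -1.86
[-2.0, -19.1] 0.12
[3.2, -18.9] 0.12
[5.4, -18.4] 0.12
[6.2, -14.7] 0.1
[3.6, -7.1] 0.05
[0.0, 0.0] -0.0
[0.0, 0.0] -0.0
[0.0, 0.0] -0.0
```

The backward resistance is higher than expected, so before going on I'll check the lever and the platen height.

```bash
python3 - <<'E'
from h import *
f=np.load("top.npz"); cal=ctrl.calibration("top"); P0=cloud(f["d"],cal)
im,d=ctrl.capture("top"); P=cloud(d,cal)
m=(P0[...,2]>.10)&(P0[...,2]<.125)&(abs(P0[...,0]-.63)<.085)&(abs(P0[...,1])<.12)&(d>0)&(abs(P[...,2]-P0[...,2])<.02)
dz=(P-P0)[...,2][m]; print(m.sum(),np.median(P0[...,2][m]),np.median(dz),dz.mean(),np.percentile(dz,[10,90]))
s,wi,wd,wc=wristshot("w4"); print(s["wrist_force"],s["moment"])
cv2.imwrite("pics/w4c.png",cv2.resize(wi[180:380,220:440],None,fx=3,fy=3)[...,::-1])
E
```

```text
1288 0.11168814083386924 -0.004673746418394353 -0.004691547190728975 [-0.01207954  0.00244194]
[ 1.85680261 -3.29684509 -3.97751158] [-0.54775506 -0.37303873  0.04896743]
```

View pics/w4c.png

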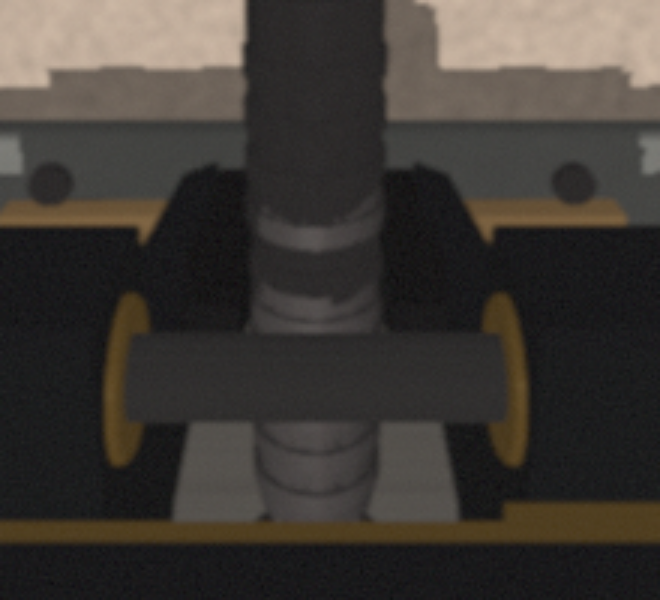

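The close crop shows the grip centred in the jaws, with the lever hidden. The platen has dropped 4.7 mm, about 1.22 rad, so the ratchet is closing. I'll continue the idle back stroke.

arm_command(twist=[[0, 0, 0.06], [0, 0, 0.08], [0, 0, 0.08], [0, 0, 0.08], [0, 0, 0.08], [0, 0, 0.08], [0, 0, 0.08], [0, 0, 0.06]], delta_pos=[[-1, -11, 0], [0.5, -13, 0], [1.8, -13, 0], [3, -12.7, 0], [4, -12.4, 0], [5, -12, 0], [5.8, -11.6, 0], [4.5, -8, 0]], grip=[0.1, 0.1, 0.1, 0.1, 0.1, 0.1, 0.1, 0.1])

```text
clock: 11.6
ee_pos: [0.4968, -0.0977, 0.179]
ee_rot: [3.122, 0.008, -2.551]
wrist_force: [-0.3, 1.0, 0.0]
opening: 0.0211
```

```bash
python3 arc.py .06 .07 .07 .07 .07 .07 .07 .07
```

```text
t 11.60 r 0.1566 beta 3.731 ratchet -0.589 yawerr 0.001 z 0.1790 Fclock -1.00 Frad -0.31 Fz 0.04 Mz -0.19 open 0.0211 q6 -2.61
[-7.9, 6.3] -0.06
[-5.3, 9.9] -0.07
[-4.6, 10.2] -0.07
[-3.9, 10.5] -0.07
[-3.1, 10.7] -0.07
[-2.4, 10.9] -0.07
[-1.6, 11.1] -0.07
[-0.8, 11.2] -0.07
```

arm_command(twist=[[0, 0, -0.03], [0, 0, -0.04], [0, 0, -0.04], [0, 0, -0.04], [0, 0, -0.04], [0, 0, -0.04], [0, 0, -0.04], [0, 0, -0.04]], delta_pos=[[-3, 4.5, 0], [-3.3, 5.5, 0], [-3, 5.7, 0], [-2.8, 5.8, 0], [-2.6, 5.9, 0], [-2.4, 6, 0], [-2.2, 6, 0], [-2, 6.1, 0]], grip=[0.1, 0.1, 0.1, 0.1, 0.1, 0.1, 0.1, 0.1])

```text
clock: 12.4
ee_pos: [0.4783, -0.0592, 0.179]
ee_rot: [-3.136, -0.001, -2.903]
wrist_force: [1.1, -8.4, -4.7]
opening: 0.0211
```

```bash
python3 arc.py .04 .04 .04 .04 .04 .04 .04 .04
```

```text
t 12.40 r 0.1564 beta 3.457 ratchet -0.315 yawerr -0.077 z 0.1790 Fclock 8.36 Frad 1.52 Fz -4.68 Mz 0.67 open 0.0211 q6 -2.17
[-5.3, 5.0] -0.04
[-1.6, 6.2] -0.04
[-1.4, 6.3] -0.04
[-1.1, 6.3] -0.04
[-0.9, 6.3] -0.04
[-0.6, 6.4] -0.04
[-0.4, 6.4] -0.04
[-0.1, 6.4] -0.04
```

arm_command(twist=[[0, 0, 0.02], [0, 0, 0], [0, 0, -0.01], [0, 0, -0.02], [0, 0, -0.02], [0, 0, -0.03], [0, 0, -0.03], [0, 0, -0.03]], delta_pos=[[-2.5, 4.5, 0], [-1.8, 4.6, 0], [-1.5, 4.6, 0], [-1.4, 4.7, 0], [-1.2, 4.8, 0], [-1, 4.8, 0], [-0.9, 4.8, 0], [-0.8, 4.8, 0]], grip=[0.1, 0.1, 0.1, 0.1, 0.1, 0.1, 0.1, 0.1])

```text
clock: 13.2
ee_pos: [0.4725, -0.0348, 0.1788]
ee_rot: [-3.094, 0.001, -3.064]
wrist_force: [2.5, -10.9, -5.9]
opening: 0.0212
```

```bash
python3 arc.py .04 .04 .04 .04 .04 .04 .04 .04
```

```text
t 13.20 r 0.1564 beta 3.296 ratchet -0.155 yawerr -0.077 z 0.1788 Fclock 11.20 Frad -0.81 Fz -5.94 Mz 0.56 open 0.0212 q6 -1.93
[-4.4, 5.8] -0.04
[-0.6, 6.4] -0.04
[-0.3, 6.4] -0.04
[-0.1, 6.4] -0.04
[0.2, 6.4] -0.04
[0.4, 6.4] -0.04
[0.7, 6.4] -0.04
[0.9, 6.3] -0.04
```

```bash
cat > plat.py <<'E'
from h import *
f=np.load("top.npz"); cal=ctrl.calibration("top"); P0=cloud(f["d"],cal)
dd=np.mean([ctrl.capture("top")[1] for _ in range(4)],0); P=cloud(dd,cal)
m=(P0[...,2]>.10)&(P0[...,2]<.125)&(abs(P0[...,0]-.63)<.085)&(abs(P0[...,1])<.11)&(abs(P[...,2]-P0[...,2])<.015)
dz=(P-P0)[...,2][m]; print(m.sum(),"drop mm",-1000*np.median(dz),-1000*dz.mean(),"rad",-dz.mean()/.024*2*np.pi)
s=ctrl.get_state(); print(s["wrist_force"],s["moment"])
E
python3 plat.py
```

```text
1176 drop mm 5.544731515610413 5.337286385554725 rad 1.3972983082469619
[ 1.81932311 -8.93493406 -5.34738352] [-1.12456375 -0.26927198  0.48599372]
```

arm_command(twist=[[0, 0, 0.03], [0, 0, 0.02], [0, 0, 0.01], [0, 0, 0], [0, 0, 0], [0, 0, 0], [0, 0, -0.01], [0, 0, -0.01]], delta_pos=[[-1, 1.5, 0], [-0.6, 2, 0], [-0.4, 3, 0], [-0.4, 3, 0], [-0.3, 3, 0], [-0.2, 3, 0], [-0.2, 3, 0], [-0.2, 3, 0]], grip=[0.1, 0.1, 0.1, 0.1, 0.1, 0.1, 0.1, 0.1])

```text
clock: 14.2
ee_pos: [0.4716, -0.0306, 0.1784]
ee_rot: [-3.05, -0.001, -3.059]
wrist_force: [0.6, -12.6, -6.3]
opening: 0.0213
```

```bash
python3 arc.py .02; python3 plat.py
```

```text
t 14.20 r 0.1567 beta 3.269 ratchet -0.128 yawerr -0.045 z 0.1784 Fclock 12.63 Frad 0.97 Fz -6.32 Mz 0.29 open 0.0213 q6 -1.88
[-3.6, 2.8] -0.02
1129 drop mm 5.533287390471653 5.372734695471284 rad 1.4065786540816314
[  0.53501944 -13.39217442  -4.22900021] [-1.62255852 -0.16165266  0.26474848]
```

arm_command(twist=[[0.01, 0, 0], [0.01, 0, 0], [0.01, 0, 0], [0.01, 0, -0.01], [0.01, 0, -0.01], [0.01, 0, -0.01], [0.01, 0, -0.02], [0.01, 0, -0.02]], delta_pos=[[-1, 3, 0], [-0.6, 4, 0], [-0.4, 4.5, 0], [-0.4, 4.5, 0], [-0.2, 4.5, 0], [-0.2, 4.5, 0], [0, 4.5, 0], [0, 4.5, 0]], grip=[0.1, 0.1, 0.1, 0.1, 0.1, 0.1, 0.1, 0.1])

```text
clock: 15.2
ee_pos: [0.4703, -0.016, 0.1783]
ee_rot: [-3.082, 0.002, 3.117]
wrist_force: [-1.0, -14.1, -3.4]
opening: 0.0211
```

```bash
python3 arc.py .02; python3 plat.py
```

```text
t 15.20 r 0.1568 beta 3.175 ratchet -0.034 yawerr -0.058 z 0.1783 Fclock 14.03 Frad 1.50 Fz -3.38 Mz 0.48 open 0.0211 q6 -1.77
[-3.3, 3.1] -0.02
1121 drop mm 5.8183532428044415 5.7652472071733865 rad 1.5093381893487485
[ -0.44750279 -13.34531562  -2.82163638] [-1.92640532  0.17478789  0.39496522]
```

The torque while moving is about 2.7 N m and the screw is at about 1.51 rad, which is inside the window and near the aim. I'll ease off, let go and rise.

arm_command(twist=[[0, 0, 0.02], [0, 0, 0.02], [0, 0, 0], [0, 0, 0], [0, 0, 0], [0, 0, 0], [0, 0, 0], [0, 0, 0]], delta_pos=[[0, -3, 0], [0, -2, 0], [0, 0, 0], [0, 0, 0], [0, 0, 0], [0, 0, 0], [0, 0, 0], [0, 0, 0]], grip=[0.1, 0.1, 0.1, 0.6, 0.6, 0.6, 0.6, 0.6])

```text
clock: 16.2
ee_pos: [0.4712, -0.0202, 0.1789]
ee_rot: [-3.077, 0.003, -3.14]
wrist_force: [-0.2, 0.6, 0.4]
opening: 0.0529
```

arm_command(twist=[[0, 0, 0], [0, 0, 0], [0, 0, 0], [0, 0, 0], [0, 0, 0], [0, 0, 0], [0, 0, 0], [0, 0, 0]], delta_pos=[[0, 0, 20], [0, 0, 30], [0, 0, 30], [-20, 0, 30], [-40, 0, 0], [-20, 0, 0], [0, 0, 0], [0, 0, 0]], grip=[0.6, 0.6, 0.6, 0.6, 0.6, 0.6, 0.6, 0.6])

```text
clock: 17.0
ee_pos: [0.3873, -0.0174, 0.2928]
ee_rot: [-3.081, 0.002, -3.141]
wrist_force: [-0.5, 1.4, -0.1]
opening: 0.0529
```

```bash
python3 arc.py .02; python3 plat.py; python3 - <<'E'
from h import *
im,d=ctrl.capture("scene"); s,wi,_,_=wristshot("w5")
a=cv2.resize(im[140:300,240:420],(405,360)); b=cv2.resize(wi[60:380,160:480],(360,360))
cv2.imwrite("pics/end.png",cv2.hconcat([a,b])[...,::-1])
E
```

```text
t 17.00 r 0.2398 beta 3.170 ratchet -0.028 yawerr -0.028 z 0.2928 Fclock -1.38 Frad 0.43 Fz -0.08 Mz 0.02 open 0.0529 q6 -1.87
[79.7, 5.4] -0.02
1583 drop mm 5.986547861970948 5.709959592960027 rad 1.4948639257948155
[-0.7428885   0.43510415 -0.1938697 ] [ 0.0447744  -0.03589296  0.02703657]
```

View pics/end.png

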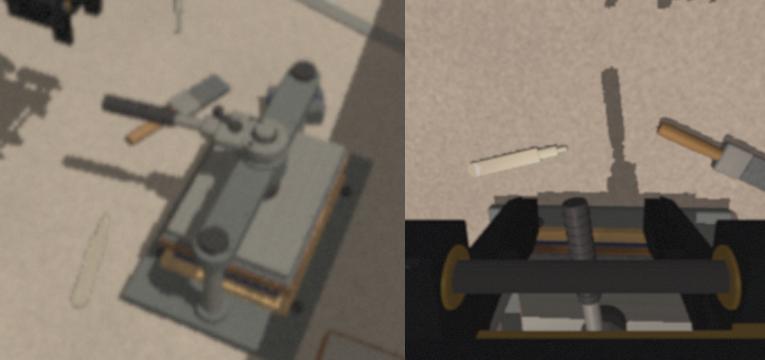

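The end view shows the gripper clear of the handle. The lever knob, at about (225,112), is on the +y (closing) side, the platen is down on the stack, and the folder and brush have not moved. I'll hand in.

```bash
python3 -c "
from plant import ctrl
print(ctrl.hand_in())"
```

```text
the job is handed in; nothing more can be done
None
```

I flipped the reversing lever to closing, wound the platen onto the stack in two closing strokes with one return stroke between them, let go of the handle and handed in. `hand_in` gives no verdict, so I don't know the official result.

- **Nip:** on the last moving reading, the force square to the handle was about 14 N. Adding the couple through the grip, the torque was about 2.7 N m, or 17 N equivalent at the middle of the grip. The force alone gives only about 2.2 N m. Both fall inside the 2.1 to 3.2 N m window. I had no direct reading of the force under the platen.
- **Screw:** depth images put the platen down 5.7 to 6.0 mm, about 1.5 rad of closing. It held there after I let go.
- **Lever:** the last scene view shows the knob on the closing side.
- **Bench:** the bone folder and paste brush look unmoved in the last view; I did not measure any of the loose items. The arm is clear of everything, with wrist force near zero.
- **Odd reading:** on the fast part of the return stroke, resistance was about 1.9 N m against the stated 0.4 to 0.7 N m for an idle stroke. A platen check there showed the screw at about 1.2 rad closed, as expected, so I carried on at lower speed, where resistance was low.

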